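# Set a cam screw with a hex key until it just grips the gauge blade

## Robot

A 7-joint arm with a two-finger parallel gripper is mounted at the origin on a cart in front of the work surface, level with it; the furniture and walls round the work are solid. World frame = base frame: x ahead of the robot, y to its left, z up, the work surface at z = 0. Lengths are in m, angles in rad, forces in N, time in s.
With the tool pointing down it reaches from about 0.425 to 1.025 m from the base axis. Payload 3.6 kg.
Tool frame: the origin (TCP) lies midway between the tips of the shut fingers; the grasp point (between the pads) lies 19 mm behind it (manip.hold_point_z is the distance from the TCP to the grasp point, in m); z points along the fingers, y is the direction in which the jaws open and shut (so a half turn about z gives the same grasp; the last joint's range is limited). The gripper opens to 85 mm and grips with 20 to 120 N. Pads are 22 mm wide; open, the fingers measure 114 mm over their backs; the gripper's body (76 mm by 85 mm) begins 54 mm behind the grasp point. The pads swing forward as they close: fully open they stand 13 mm farther back than shut.
Start: joints at [1.018, 0.591, 0.048, 1.609, -0.033, 0.943, -0.034], TCP at [0.321, -0.65, 0.231] pointing down, gripper open.
Joint ranges: [-2.69, 2.69], [-0.47, 2.24], [-1.27, 1.36], [0.19, 2.51], [-1.53, 4.68], [0.08, 2.07], [-3.09, 3.09]. Speed limits (rad/s): [2.57, 2.57, 3.14, 3.14, 3.14, 3.14, 3.14].

## Interface

Orientations are given as a unit quaternion [w, x, y, z].
In Python, from plant import manip, optics gives the robot as it stands.
- The arm moves only by the tool carry_out, never from a script. Its arguments are lists of equal length, an entry for each row: "offset": the shift along the tool's x, y, z in m, a list of three; "delta_rot": the turn, a rotation vector about the tool's x, y, z in degrees, a list of three; "hand": the opening, from 0 (shut) to 1 (fully open). A call has 1 to 20 rows; each row shifts and turns the commanded pose from where the row before left it, along the tool's axes as they then stand; what a row does not reach is not made up. A row lasts 1/12 s, in which the tool goes at most 41.7 mm and 7.16 degrees, less where a joint would pass 70% of its speed; a pose out of reach is approached as far as the arm can. A call with a gripper value outside its range is refused whole. The fingers move at their own pace and stop on an object; "newtons" is the grip in N (left out, the last holds). Time passes only in rows, so rows that do not move let the fingers close. It gives the time, the measured TCP pose, the force and the opening at its end, in the units of the state.
- manip.state(): the state, without advancing time (a new reading comes with each control period).
- optics.camera(name): name is "side" or "top"; returns the picture (384x512x3 uint8, red, green, blue); there is no depth.
- optics.camera_info(name): a dict with "fx", "fy", "cx", "cy" (pixels), "R" (3x3) and "t" (3): a world point X has camera coordinates R X + t. Camera axes: x right, y down, z forward; pixel columns grow to the right and rows downward; lengths in m; the calibration is good to about 2 mm. A picture is of the moment at which its call begins. camera_info takes no time and is no camera call.
- manip.hand_in(): hands the job in, once; it reports no verdict.
Trained networks look in the newest picture that a camera, given by its name, has taken for a name from the list of things; names that differ only in an ending like _2 or _b are one class to them, and where a whole thing is asked for, a point or a joint stands for the part that bears it (a point fixed in the world has none). Each returns a list of dicts, best first, with "p" (0 to 1); they miss things now and then, are a little off and sometimes report something else, mostly with a low value. They report only what shows in the picture. A call takes as long as a camera call. They do not tell look-alikes from the thing itself.
- optics.recognise(query, camera): "position" ([x, y, z] in m, in the coordinates of the camera as it stood for that picture, good to about 4 mm: the middle of the surface that is visible of it).
- optics.regions_of(query, camera): "mask" (384x512 bool, what is visible of it).
- optics.landmark_of(query, camera): "position" ([x, y, z] in m, in the coordinates of the camera as it stood for that picture, good to about 4 mm: a listed point, or the origin of a listed thing).
The state is a dict: "clock": time; "joints": joint angles; "qd": joint speeds; "tau": joint torques, N m; "ee_pos": TCP position; "ee_rot": TCP orientation; "wrist_force": force on the tool from outside, world axes, zero at the start; "wrist_torque": the same for the moment, N m; "finger_gap": finger opening in m.
Only numpy, scipy, OpenCV 4.12 (cv2) and the standard library are available. Lean on these libraries where they do the work, as an engineer would, in place of code of your own. Each camera call takes 0.05 s, during which the arm holds its last target.

## Task

Take the red T-handled hex key out of its wooden stand and seat it fully home in the hex socket of the cam screw on the setting fixture. Only then turn the screw clockwise (seen from above) with it until the cam just grips the brass gauge blade, which puts the white line on the screw head inside the green band, and no further. Let go and leave the key standing seated in the socket, the blade in its place, and the other things on the bench alone.

Things in the scene. Friction and masses are not known exactly. Their poses are not given: they have to be found in the camera images.
- key_handle (a point): Centre of the red crossbar of the loose T-handled hex key (0.18 kg): 88 mm along its y, 22 mm along x, 32 mm along z; grasp from above across the 22 mm, at its middle. A steel hexagon bar, 17 mm across flats (flats face x and every 60 degrees from it), runs down from it, end bevelled 3 mm. z up when the key stands; it starts upright in the stand.
- key_tip (a point): Centre of the lower end of the key's hexagon bar, 101 mm below key_handle; same axes as key_handle.
- stand: Fixed plywood block 70 x 70 x 48 mm, origin at the centre of its underside, z up. In its middle an upright round blind hole, 21.5 mm wide and 40 mm deep, in which the key stands loosely at the start, its tip 8 mm above the bench.
- fixture: Fixed grey setting fixture, base 140 x 112 x 14 mm. Origin on the bench; x points from the screw to the sprung shoe, z up. The upright screw axis is at x = -25 mm, y = 0 of this frame. Nothing on it is higher than 58 mm. A small curved scale, dark grey with a green band, partly surrounds the screw head on the side away from the shoe.
- socket_floor (a point): Floor centre of the hex socket in the cam screw's round 36 mm head, 42 mm above the bench; head top at 58 mm. Turns with the screw: z up, x to the cam's high lobe, white index line on the -x side. Socket 16 mm deep, 18.2 mm across flats, 2 mm bevelled mouth; flats face x and every 60 degrees, so the key enters when its x agrees with this x modulo 60 degrees, play about 8 degrees each way.
- cam_screw (a joint): Angle of the cam screw in rad, growing clockwise seen from above; 0 to 0.45 at the start. Turns against about 0.1 N m of friction, stays where left. The cam is a 52 mm disc set 6 mm off centre. It meets the blade at about 0.85 to 0.95; the white line is in the green band from about 0.95 to 1.45, best in the middle, about 1.18.
- shoe (a joint): Travel of the sprung aluminium shoe behind the blade in m: 0 when the blade is free, growing as the cam presses blade and shoe back against 1.5 N per mm. Just gripped means 0.2 to 3 mm; about 1.5 mm is the middle of the green band.
- blade_center (a point): Centre of the loose brass gauge blade, 6 x 60 x 36 mm (thickness along x of the fixture), standing upright in the shoe's pocket between cam and shoe, its centre 37 mm above the bench. Not to be handled.
- pliers: Pliers with yellow and black handles, 142 x 57 x 11 mm, loose on the bench, origin at the centre of the underside. Leave alone.
- bit_tube: Clear tube of driver bits with black caps, 33 x 78 x 33 mm, lying loose on the bench, origin at the underside. Leave alone.
- index_line (a point): White line on top of the screw head near its rim, 14.8 mm from the screw axis, 58 mm above the bench; turns with the screw, same axes as socket_floor.
Mind the look-alikes: they are no part of the job. Of the things like the part that bears key_handle, leave any that is purple or turquoise; of the rest the larger one is meant.

How it is judged:
On the way, in this order (a step that is already met when the one before it is completed fails the run):
1. the key is fully home in the socket and the screw has not been turned yet (z of key_tip in the frame of socket_floor below 0.003 m and horizontal distance between key_tip and socket_floor below 0.004 m and angle between the z axis of key_tip and the z axis of socket_floor, either way round below 0.12 rad and value of joint cam_screw below 0.75 rad), for 0.2 s.
2. with the key home, the screw is turned until the cam grips the blade (z of key_tip in the frame of socket_floor below 0.004 m and value of joint shoe above 0.0002 m), for 0.2 s.
At the end, for the whole second after the job is handed in: The shoe is pressed back 0.2 to 3 mm and the screw is at rest; the key stands in the socket, tip within 4 mm of its floor and of its axis, tilt from it under 0.12 rad; the blade stands in its pocket, centre 34 to 40 mm above the bench, tilt under 0.12 rad (all of step 2 and value of joint shoe below 0.003 m and horizontal distance between key_tip and socket_floor below 0.004 m and angle between the z axis of key_tip and the z axis of socket_floor, either way round below 0.12 rad and z of blade_center in the frame of fixture between 0.034 and 0.04 m and angle between blade_center's own z axis and vertical below 0.12 rad and velocity of joint cam_screw between -0.05 and 0.05 rad/s); the robot touches nothing.
It fails at once if the screw is turned while the key is not home (tip more than 5 mm off the socket floor, or beside it) (distance of index_line from where it was at the start of the episode above 0.005 m and (z of key_tip in the frame of socket_floor above 0.005 m or horizontal distance between key_tip and socket_floor above 0.01 m)).
It fails at once if the screw is overtightened: the shoe is pressed back more than 3.4 mm (value of joint shoe above 0.0034 m).
It fails at once if the pliers or the bit tube are pushed more than 30 mm (distance of any of pliers, bit_tube from where it was at the start of the episode above 0.03 m).
It also fails if it takes over 40 s, if anything falls off the work surface, if the arm or the gripper's body presses on something with over 40 N, if the wrist force passes 120 N, or if a joint passes its speed limit or range.

## Working session

There is one attempt and no reset: what is moved stays moved. The work goes in short steps, Python scripts to look and compute and a tool call to move; the robot and the scene stay as the last step left them, time stands still between calls to the robot, and variables do not carry over. Pictures are saved under pics/ and viewed, and the job is handed in when it is done.

Besides the shell and the picture viewer there is one more tool, called after ">>>" as name(argument=value, ...), one argument or row to a line, values as JSON. carry_out: Moves the arm, as the interface text tells. Its arguments: {"type":"object","properties":{"offset":{"type":"array"},"delta_rot":{"type":"array"},"hand":{"type":"array"},"newtons":{"type":"number"}},"required":["offset","delta_rot","hand"]}

```bash
mkdir -p pics; ls; python3 - <<'E'
from plant import manip, optics
import cv2,numpy as np
for n in ("top","side"):
    im=optics.camera(n); cv2.imwrite(f"pics/{n}0.png",im[:,:,::-1])
    i=optics.camera_info(n); print(n,i)
    R=np.array(i["R"]);t=np.array(i["t"])
    for q in ("key_handle","socket_floor","index_line","fixture","stand","pliers","bit_tube","key_tip","blade_center"):
        for d in optics.landmark_of(q,n): print(q,round(d["p"],2),(R.T@(np.array(d["position"])-t)).round(4))
print(manip.state(), manip.hold_point_z)
E
```

```text
pics
top {'fx': 411.6275021744775, 'fy': 411.6275021744775, 'cx': 257.68719734598926, 'cy': 188.05804675405952, 'R': array([[ 0.0221518 , -0.99946367,  0.024118  ],
       [-0.98583172, -0.02584898, -0.16573365],
       [ 0.16626819, -0.02010499, -0.98587559]]), 't': array([-0.02733587,  0.48575432,  1.18173305])}
key_handle 0.75 [0.5394 0.2102 0.1109]
key_handle 0.67 [0.4372 0.2159 0.0666]
key_handle 0.57 [0.6222 0.2888 0.0717]
socket_floor 0.73 [0.4598 0.0229 0.0401]
index_line 0.59 [4.621e-01 4.000e-04 5.410e-02]
fixture 0.77 [0.4887 0.0221 0.0005]
stand 0.94 [ 0.5376  0.2097 -0.0065]
pliers 0.58 [ 0.5227 -0.2265 -0.0015]
bit_tube 0.62 [ 0.6454 -0.2969  0.003 ]
key_tip 0.6 [0.5376 0.209  0.0045]
key_tip 0.52 [ 0.343   0.1709 -0.0007]
key_tip 0.52 [0.6247 0.286  0.0039]
key_tip 0.43 [ 0.4459  0.2179 -0.0014]
blade_center 0.64 [0.499  0.022  0.0386]
side {'fx': 378.5860521916297, 'fy': 378.5860521916297, 'cx': 252.9083501045322, 'cy': 186.93616230556106, 'R': array([[-0.99930034,  0.03398524,  0.01561535],
       [ 0.01107589,  0.6676886 , -0.74435829],
       [-0.03572339, -0.74366
[... 728 characters left out ...]
ay([ 1.01848928,  0.59116589,  0.04837915,  1.6084801 , -0.03328254,
        0.94270004, -0.03368176]), 'qd': array([-1.25453010e-03,  1.30613076e-03, -2.90230405e-04,  9.14520347e-05,
        9.11208601e-04, -4.64355627e-04,  8.03327798e-04]), 'tau': array([-8.94699569e-04, -5.48647177e+01,  1.54651556e+00, -1.98543334e+01,
        9.41416423e-03,  1.62513916e-03, -2.18174193e-05]), 'ee_pos': array([ 0.32110629, -0.65003063,  0.23133401]), 'ee_rot': array([ 2.85749820e-05,  9.73793179e-01,  2.27435362e-01, -5.81339591e-06]), 'wrist_force': array([ 0.40922983, -0.16402808,  0.19148889]), 'wrist_torque': array([ 0.01254376,  0.01427248, -0.05253667]), 'finger_gap': 0.08539918845049327} 0.0187
```

View pictures.

```bash
python3 - <<'E'
import cv2
for n,(a,b,c,d) in {"top":(20,330,90,420),"side":(100,350,120,400)}.items():
    im=cv2.imread(f"pics/{n}0.png")
    cv2.imwrite(f"pics/{n}0b.png",im)
a=cv2.imread("pics/top0.png");b=cv2.imread("pics/side0.png")
cv2.imwrite("pics/both0.png",cv2.vconcat([a,b])[:,:] if 0 else cv2.resize(cv2.hconcat([a,b]),(800,300)))
E
```

```text
(no output)
```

View pics/top0.png

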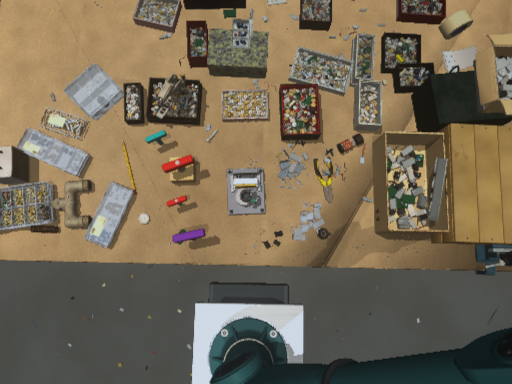

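View pics/side0.png

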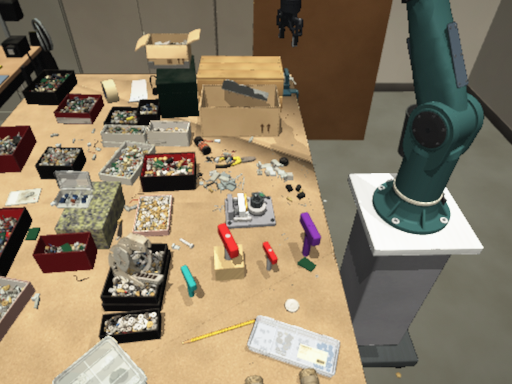

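```bash
python3 - <<'E'
import cv2
a=cv2.imread("pics/top0.png");b=cv2.imread("pics/side0.png")
c=cv2.resize(a[145:220,155:275],None,fx=6.6,fy=6.6,interpolation=cv2.INTER_CUBIC)
d=cv2.resize(b[185:285,200:290],None,fx=6,fy=6,interpolation=cv2.INTER_CUBIC)
cv2.imwrite("pics/c0.png",c);cv2.imwrite("pics/d0.png",d)
E
```

```text
(no output)
```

View pics/c0.png

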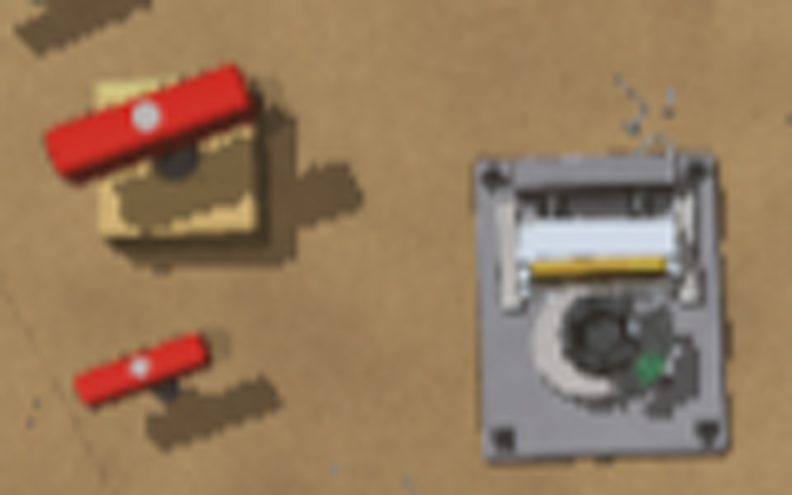

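View pics/d0.png

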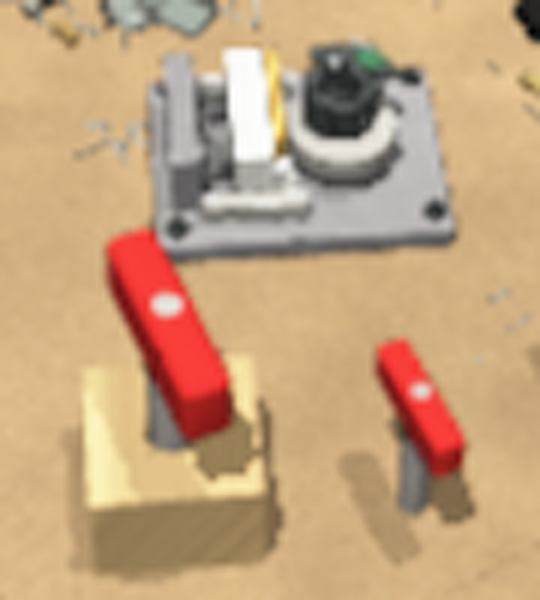

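```bash
cat > h.py <<'E'
from plant import manip, optics
import cv2,numpy as np
I={n:optics.camera_info(n) for n in("top","side")}
def ray(n,u,v,z):
    i=I[n];R=np.array(i["R"]);t=np.array(i["t"])
    d=R.T@np.array([(u-i["cx"])/i["fx"],(v-i["cy"])/i["fy"],1]);c=-R.T@t
    return c+d*(z-c[2])/d[2]
def proj(n,X):
    i=I[n];p=np.array(i["R"])@np.asarray(X,float)+i["t"]
    return np.array([i["fx"]*p[0]/p[2]+i["cx"],i["fy"]*p[1]/p[2]+i["cy"]])
def rect(n,im,x0,x1,y0,y1,z,s=4000):
    # world-rectified view at height z: up=+x, left=+y
    w=int((y1-y0)*s);h=int((x1-x0)*s)
    src=np.float32([proj(n,(x,y,z)) for x,y in((x1,y1),(x1,y0),(x0,y0),(x0,y1))])
    H=cv2.getPerspectiveTransform(src,np.float32([[0,0],[w,0],[w,h],[0,h]]))
    return cv2.warpPerspective(im,H,(w,h),flags=cv2.INTER_CUBIC)
def lm(n,q):
    i=I[n];R=np.array(i["R"]);t=np.array(i["t"])
    return [(d["p"],R.T@(np.array(d["position"])-t)) for d in optics.landmark_of(q,n)]
E
python3 - <<'E'
from h import *
acc={}
for k in range(4):
  for n in("top","side"):
    im=optics.camera(n)
    for q in("socket_floor","index_line","key_handle","fixture","stand")[:4]:
        for p,X in lm(n,q):
            if q=="key_handle" and np.linalg.norm(X-[.54,.21,.11])>.02: continue
            if q!="key_handle" and np.linalg.norm(X-[.47,.02,.04])>.06: continue
            acc.setdefault((n,q),[]).append(X)
            acc.setdefault(q,[]).append(X)
for k,v in acc.items(): print(k,len(v),np.median(v,0).round(4),np.mean(v,0).round(4),np.std(v,0).round(4))
np.save("top.npy",optics.camera("top"));np.save("side.npy",optics.camera("side"))
a=[]
for n in("top","side"):
    im=np.load(n+".npy")
    a.append(rect(n,im,.41,.51,-.03,.07,.058)[:,:,::-1])
cv2.imwrite("pics/r1.png",cv2.hconcat(a))
a=[]
for n in("top","side"):
    im=np.load(n+".npy")
    a.append(rect(n,im,.49,.59,.16,.26,.125)[:,:,::-1])
cv2.imwrite("pics/r2.png",cv2.hconcat(a))
print(manip.state()["clock"])
E
```

```text
('top', 'socket_floor') 5 [0.4619 0.0204 0.0417] [0.4664 0.0199 0.034 ] [0.0117 0.0009 0.0158]
socket_floor 9 [0.4665 0.0193 0.0417] [0.4669 0.0191 0.0375] [0.0087 0.0014 0.0124]
('top', 'index_line') 4 [0.4633 0.0063 0.058 ] [0.463  0.0057 0.0581] [0.0007 0.0017 0.0012]
index_line 6 [0.4636 0.0063 0.058 ] [0.4646 0.0058 0.0582] [0.0023 0.0016 0.0011]
('top', 'key_handle') 4 [0.5394 0.2126 0.1126] [0.5395 0.2123 0.1122] [0.0005 0.001  0.002 ]
key_handle 8 [0.5397 0.213  0.1103] [0.5397 0.2128 0.1108] [0.0007 0.0011 0.0023]
('top', 'fixture') 6 [0.4866 0.0198 0.0023] [0.4843 0.0185 0.0163] [0.01   0.006  0.0226]
fixture 11 [0.4869 0.0203 0.0016] [0.4839 0.0181 0.0143] [0.0089 0.0065 0.023 ]
('side', 'socket_floor') 4 [0.4678 0.0187 0.0418] [0.4675 0.0181 0.042 ] [0.0006 0.0013 0.0009]
('side', 'key_handle') 4 [0.5401 0.2136 0.11  ] [0.5398 0.2132 0.1093] [0.0009 0.001  0.0014]
('side', 'fixture') 5 [4.869e-01 2.040e-02 1.000e-04] [0.4835 0.0176 0.0119] [0.0074 0.0069 0.0233]
('side', 'index_line') 2 [0.4677 0.006  0.0585] [0.4677 0.006  0.0585] [0.0003 0.0014 0.0008]
3.1
```

View pics/r1.png

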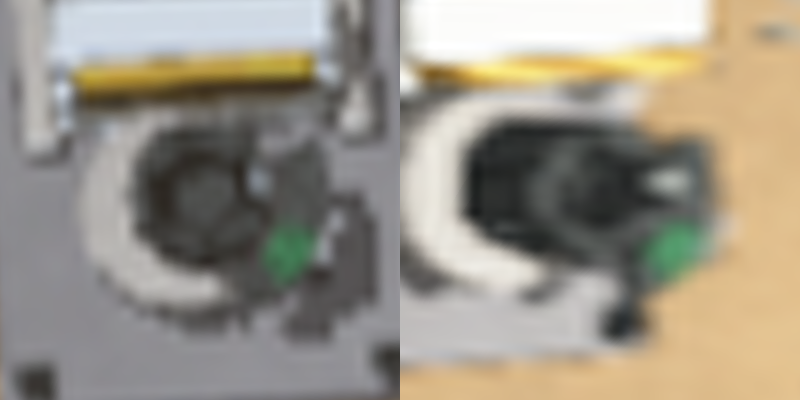

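View pics/r2.png

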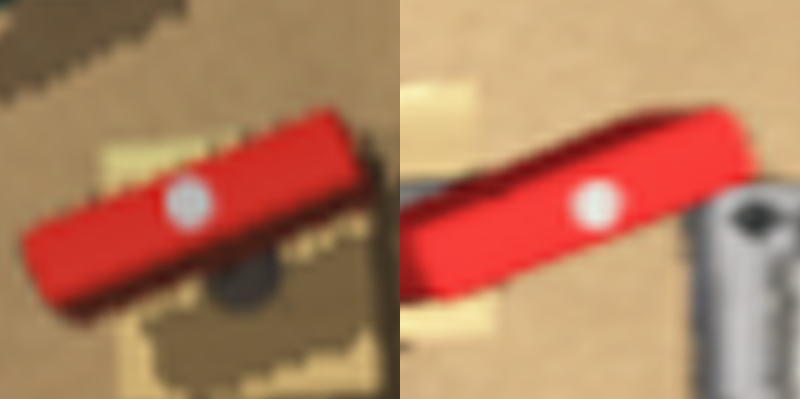

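```bash
cat > fitkey.py <<'E'
from h import *
from scipy.optimize import minimize
def redmask(n,im,c,r=45):
    hsv=cv2.cvtColor(im,cv2.COLOR_RGB2HSV)
    m=((hsv[...,0]<8)|(hsv[...,0]>172))&(hsv[...,1]>150)&(hsv[...,2]>50)
    u,v=proj(n,c).astype(int); k=np.zeros_like(m); k[v-r:v+r,u-r:u+r]=1; m&=k
    nn,l,st,ce=cv2.connectedComponentsWithStats(m.astype(np.uint8))
    j=1+np.argmin(np.linalg.norm(ce[1:]-[u,v],axis=1))
    return l==j
def sil(n,p,S=8):
    x,y,z,w=p;R=np.array([[np.cos(w),-np.sin(w)],[np.sin(w),np.cos(w)]])
    P=[]
    for a in(-.011,.011):
        for b in(-.044,.044):
            for c in(-.016,.016):
                q=R@[a,b];P.append(proj(n,(x+q[0],y+q[1],z+c)))
    hull=cv2.convexHull(np.float32(P))[:,0]
    return hull
def fit(ims,p0,names=("top","side")):
    out={}
    for n in names:
        m=redmask(n,ims[n],p0[:3]); S=8
        ys,xs=np.where(m);x0,y0=xs.min()-8,ys.min()-8;w,h=xs.max()+9-x0,ys.max()+9-y0
        M=cv2.resize(m[y0:y0+h,x0:x0+w].astype(np.uint8),None,fx=S,fy=S,interpolation=cv2.INTER_NEAREST).astype(bool)
        out[n]=(M,x0,y0)
    def cost(p,nm):
        c=0
        for n in nm:
            M,x0,y0=out[n];k=np.zeros(M.shape,np.uint8)
            hull=(sil(n,p)-[x0,y0]+.5)*8
            cv2.fillConvexPoly(k,np.round(hull).astype(np.int32),1);k=k.astype(bool)
            c+=1-(M&k).sum()/(M|k).sum()
        return c
    def run(nm):
        best=None
        for dw in(-.2,-.1,0,.1,.2):
            q=np.array(p0)+[0,0,0,dw]
            f=lambda v:cost([v[0]/1000,v[1]/1000,p0[2],v[2]/50],nm)
            s=minimize(f,[q[0]*1000,q[1]*1000,q[3]*50],method="Nelder-Mead",options=dict(initial_simplex=[[q[0]*1000,q[1]*1000,q[3]*50],[q[0]*1000+4,q[1]*1000,q[3]*50],[q[0]*1000,q[1]*1000+4,q[3]*50],[q[0]*1000,q[1]*1000,q[3]*50+5]]))
            if best is None or s.fun<best.fun:best=s
        return (best.x/[1000,1000,50]).round(4),round(best.fun,3)
    r={n:run((n,)) for n in names}
    if len(names)>1:r["both"]=run(names)
    return r
E
python3 - <<'E'
from fitkey import *
ims={n:np.load(n+".npy") for n in("top","side")}
r=fit(ims,[.54,.213,.109,np.radians(20)])
for k,v in r.items(): print(k,v,np.degrees(v[0][2]))
# overlay fixture model
psi=np.radians(3.2);O=np.array([.4868,.0204])
def overlay(O,psi,th,name):
    F=np.array([[np.cos(psi),-np.sin(psi)],[np.sin(psi),np.cos(psi)]])
    outs=[]
    for n,(u0,v0,u1,v1) in{"top":(220,160,275,220),"side":(220,185,280,235)}.items():
        S=7 if n=="top" else 6.6
        im=cv2.resize(ims[n][v0:v1,u0:u1,::-1],None,fx=S,fy=S,interpolation=cv2.INTER_CUBIC)
        def dr(P,z,c,closed=True):
            q=np.array([(proj(n,(*(O+F@p),z))-[u0,v0]+.5)*S for p in P])
            cv2.polylines(im,[np.round(q).astype(np.int32)],closed,c,1)
        dr([(-.07,-.056),(.07,-.056),(.07,.056),(-.07,.056)],.014,(255,0,0))
        a=np.linspace(0,2*np.pi,40)
        s=np.array([-.025,0])
        dr([s+.018*np.array([np.cos(t),np.sin(t)]) for t in a],.058,(0,255,255))
        dr([s+.018*np.array([np.cos(t),np.sin(t)]) for t in a],.045,(0,160,160))
        t0=th-psi
        dr([s+.0182/3**.5*np.array([np.cos(t0+np.pi/6+k*np.pi/3),np.sin(t0+np.pi/6+k*np.pi/3)]) for k in range(6)],.058,(0,0,255))
        dr([s-.0118*np.array([np.cos(t0),np.sin(t0)]),s-.0178*np.array([np.cos(t0),np.sin(t0)])],.058,(255,0,255),False)
        outs.append(cv2.resize(im,(400,400)))
    cv2.imwrite(name,cv2.hconcat(outs))
overlay(O,psi,np.radians(102.5),"pics/o1.png")
E
```

```text
top (array([0.5397, 0.2134, 0.3598]), np.float64(0.246)) 20.61502146880702
side (array([0.5394, 0.2086, 0.3276]), np.float64(0.218)) 18.770097368485768
both (array([0.5388, 0.2127, 0.3471]), np.float64(0.479)) 19.887365068990874
```

View pics/o1.png

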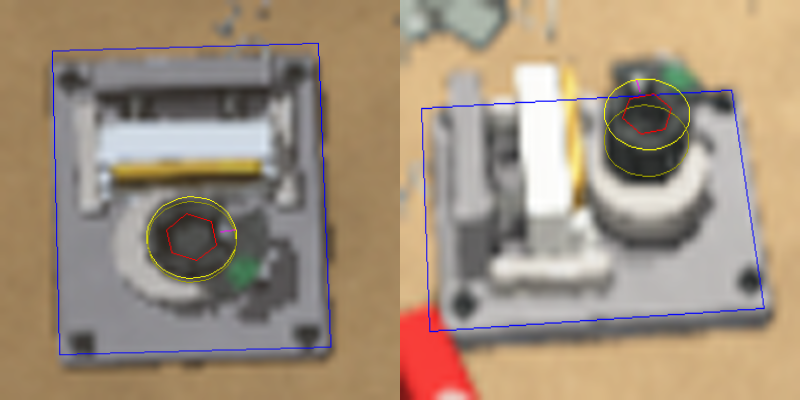

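```bash
python3 - <<'E'
from h import *
ims={n:np.load(n+".npy") for n in("top","side")}
def ov(n,box,S,C,th,draw=True):
    u0,v0,u1,v1=box
    im=cv2.resize(ims[n][v0:v1,u0:u1,::-1],None,fx=S,fy=S,interpolation=cv2.INTER_CUBIC)
    if draw:
        def dr(P,z,c,cl=True):
            q=np.array([(proj(n,(*p,z))-[u0,v0]+.5)*S for p in P]);cv2.polylines(im,[np.round(q).astype(np.int32)],cl,c,1)
        a=np.linspace(0,2*np.pi,40);C=np.array(C);d=lambda t:np.array([np.cos(t),np.sin(t)])
        dr([C+.018*d(t) for t in a],.058,(0,255,255))
        dr([C+.0182/3**.5*d(th+np.pi/6+k*np.pi/3) for k in range(6)],.058,(0,0,255))
        dr([C-.0118*d(th),C-.0178*d(th)],.058,(255,0,255),False)
    return im
b=(243,188,271,218)
a=[ov("side",b,14,0,0,False),ov("side",b,14,(.4618,.019),np.radians(102.5))]
cv2.imwrite("pics/o2.png",cv2.hconcat(a))
b=(230,182,266,212)
a=[ov("top",b,11,0,0,False),ov("top",b,11,(.4618,.019),np.radians(102.5))]
cv2.imwrite("pics/o3.png",cv2.hconcat(a))
from fitkey import redmask
o=[]
for n in("top","side"):
    m=redmask(n,ims[n],[.54,.213,.109]);ys,xs=np.where(m);print(n,m.sum(),xs.min(),xs.max(),ys.min(),ys.max())
    u,v=proj(n,(.54,.213,.109)).astype(int)
    c=ims[n][v-20:v+20,u-20:u+20,::-1].copy();k=c.copy();k[m[v-20:v+20,u-20:u+20]]=(255,255,0)
    o+= [cv2.resize(cv2.hconcat([c,k]),None,fx=9,fy=9,interpolation=cv2.INTER_NEAREST)]
cv2.imwrite("pics/o4.png",cv2.resize(cv2.vconcat(o),(600,600)))
E
```

```text
top 260 162 193 155 171
side 353 218 238 223 257
```

View pics/o2.png

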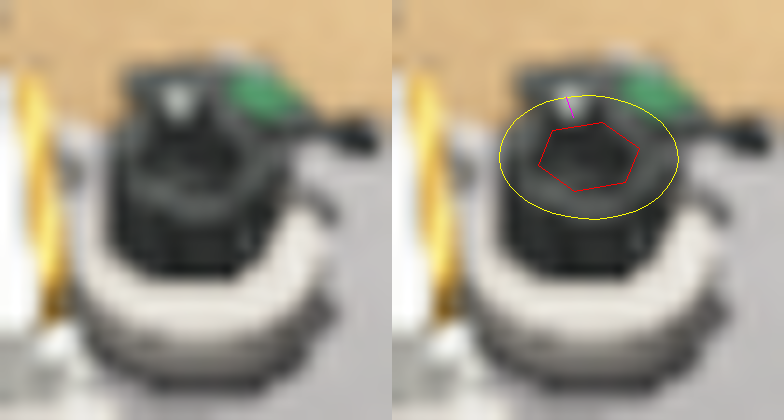

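View pics/o3.png

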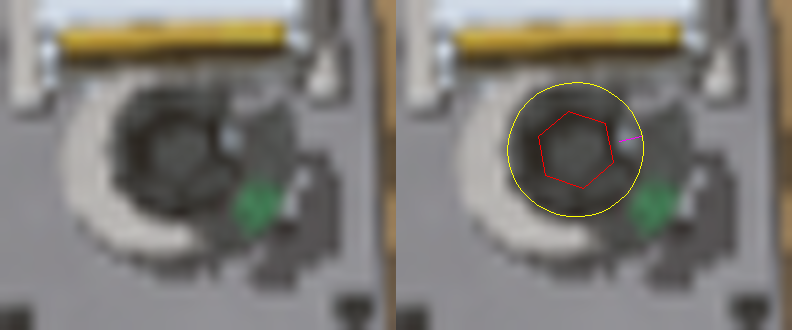

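View pics/o4.png

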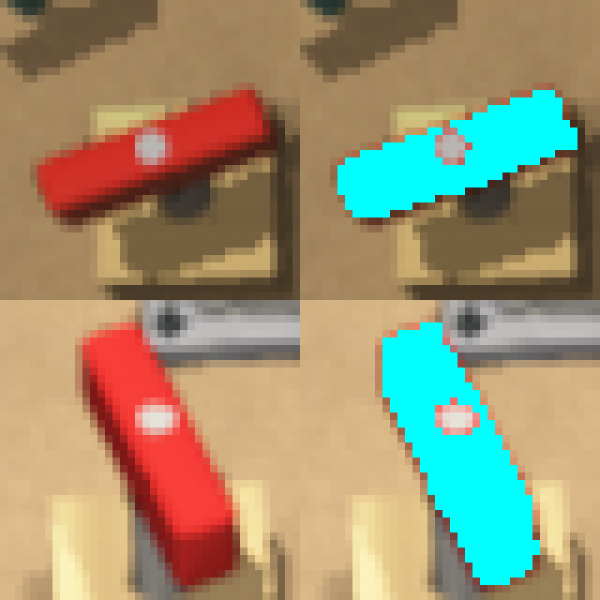

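```bash
python3 - <<'E'
from fitkey import *
from scipy.optimize import least_squares
phi=np.radians(26.3); N=24
d=np.array([.539,.2127])-[.3211,-.65]
# z down: x=(c,s), y=(s,-c)
M=np.zeros((2,2))
for k in range(N):
    a=phi+k*np.radians(3.5);M+=np.array([[np.cos(a),np.sin(a)],[np.sin(a),-np.cos(a)]])
o=np.linalg.solve(M,d);print(o,np.linalg.norm(o))
p=np.array([.3211,-.65])
for k in range(N):
    a=phi+k*np.radians(3.5);p=p+np.array([[np.cos(a),np.sin(a)],[np.sin(a),-np.cos(a)]])@o
    if k%4==3:print(p,np.linalg.norm(p))
# convex hull mask fit for key
import fitkey
orig=fitkey.redmask
def rm(n,im,c,r=45):
    m=orig(n,im,c,r).astype(np.uint8);cn,_=cv2.findContours(m,0,cv2.CHAIN_APPROX_NONE)
    return cv2.fillConvexPoly(m.copy(),cv2.convexHull(max(cn,key=len)),1).astype(bool)
fitkey.redmask=rm
ims={n:np.load(n+".npy") for n in("top","side")}
for k,v in fit(ims,[.54,.213,.109,.35]).items():print(k,v,np.degrees(v[0][2]))
for n,(u,v) in {"top":(157.35+19.8,0),"side":(0,0)}.items():
    im=ims[n]; c=(.54,.213,.125); U,V=proj(n,c).astype(int); q=im[V-6:V+7,U-6:U+7].astype(int)
    w=np.clip(q[...,1]-60,0,None)*(q[...,1]>0.6*q[...,0]); w=w*(q[...,0]>120)
    yy,xx=np.mgrid[V-6:V+7,U-6:U+7]; 
    w*=((xx-U)**2+(yy-V)**2<20)
    print(n,ray(n,(w*xx).sum()/w.sum(),(w*yy).sum()/w.sum(),.125))
E
```

```text
[ 0.04007845 -0.00654497] 0.04060934746765961
[ 0.44373193 -0.54405444] 0.7020635709181204
[ 0.53709061 -0.41158857] 0.6766620097513759
[ 0.59562975 -0.26047199] 0.6500926523959007
[ 0.61587162 -0.09968232] 0.6238865387271186
[0.59661367 0.06122817] 0.5997472478528776
[0.539  0.2127] 0.5794499892139097
top (array([0.5399, 0.2131, 0.3635]), np.float64(0.128)) 20.827015853005424
side (array([0.5389, 0.2097, 0.3611]), np.float64(0.12)) 20.689505982174026
both (array([0.5389, 0.2126, 0.361 ]), np.float64(0.27)) 20.68377640422272
top [0.54485876 0.21586855 0.125     ]
side [0.53891648 0.21099748 0.125     ]
```

>>> carry_out(
  offset=[
    [0,0,-0.04],
    [0,0,-0.04],
    [0.04,-0.0065,0],
    [0.04,-0.0065,0],
    [0.04,-0.0065,0],
    [0.04,-0.0065,0],
    [0.04,-0.0065,0],
    [0.04,-0.0065,0],
    [0.04,-0.0065,0],
    [0.04,-0.0065,0],
    [0.04,-0.0065,0],
    [0.04,-0.0065,0],
    [0.04,-0.0065,0],
    [0.04,-0.0065,0],
    [0.04,-0.0065,0],
    [0.04,-0.0065,0],
    [0.04,-0.0065,0],
    [0.04,-0.0065,0],
  ],
  delta_rot=[
    [0,0,0],
    [0,0,0],
    [0,0,-3.5],
    [0,0,-3.5],
    [0,0,-3.5],
    [0,0,-3.5],
    [0,0,-3.5],
    [0,0,-3.5],
    [0,0,-3.5],
    [0,0,-3.5],
    [0,0,-3.5],
    [0,0,-3.5],
    [0,0,-3.5],
    [0,0,-3.5],
    [0,0,-3.5],
    [0,0,-3.5],
    [0,0,-3.5],
    [0,0,-3.5],
  ],
  hand=[1,1,1,1,1,1,1,1,1,1,1,1,1,1,1,1,1,1],
)

```text
clock: 4.6
ee_pos: [0.6162, -0.0992, 0.3115]
ee_rot: [0.0, 0.752, 0.659, 0.0]
wrist_force: [0.4, -0.3, 0.2]
finger_gap: 0.0853
```

>>> carry_out(
  offset=[
    [0.04,-0.0065,0],
    [0.04,-0.0065,0],
    [0.04,-0.0065,0],
    [0.04,-0.0065,0],
    [0.04,-0.0065,0],
    [0.04,-0.0065,0],
    [0.04,-0.0065,0],
    [0.04,-0.0065,0],
    [0,0,0.035],
    [0,0,0.035],
    [0,0,0.035],
    [0,0,0],
  ],
  delta_rot=[
    [0,0,-3.5],
    [0,0,-3.5],
    [0,0,-3.5],
    [0,0,-3.5],
    [0,0,-3.5],
    [0,0,-3.5],
    [0,0,-3.5],
    [0,0,-3.5],
    [0,0,0],
    [0,0,0],
    [0,0,0],
    [0,0,0],
  ],
  hand=[1,1,1,1,1,1,1,1,1,1,1,1],
)

```text
clock: 5.6
ee_pos: [0.535, 0.2081, 0.2004]
ee_rot: [-0.003, 0.571, 0.821, -0.006]
wrist_force: [-0.7, -1.5, -1.2]
finger_gap: 0.0851
```

```bash
cat > st.py <<'E'
from h import *
s=manip.state();w,x,y,z=s["ee_rot"]
print(s["clock"],s["ee_pos"].round(4),"phi",round(np.degrees(2*np.arctan2(y,x)),2),"wz",np.round([w,z],4),"q",s["joints"].round(2),"F",s["wrist_force"].round(1),"T",s["wrist_torque"].round(2),"gap",round(s["finger_gap"],4))
def off(tx,ty,phi=2*np.arctan2(y,x)):
    d=np.array([tx,ty])-s["ee_pos"][:2];return np.array([[np.cos(phi),np.sin(phi)],[np.sin(phi),-np.cos(phi)]])@d
E
python3 - <<'E'
from st import *
print(off(.5393,.2125))
a=[]
for n in("top","side"):
    im=optics.camera(n);u,v=proj(n,(.54,.21,.12)).astype(int)
    a.append(cv2.resize(im[v-45:v+45,u-40:u+40,::-1],(400,450),interpolation=cv2.INTER_CUBIC))
cv2.imwrite("pics/p1.png",cv2.hconcat(a))
E
```

```text
5.6 [0.535  0.2081 0.2004] phi 110.33 wz [-0.0031 -0.0055] q [-0.12  0.48 -0.45  1.96  0.29  0.78 -0.38] F [-0.7 -1.5 -1.2] T [-0.04  0.07 -0.04] gap 0.0851
[0.002624   0.00551539]
```

View pics/p1.png

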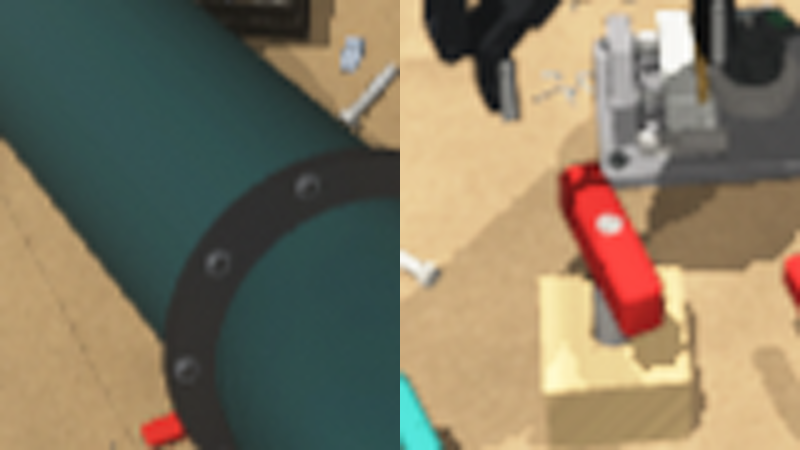

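>>> carry_out(
  offset=[
    [0,0,0],
    [0,0,0.02],
    [0,0,0],
  ],
  delta_rot=[
    [0,0,0],
    [0,0,0],
    [0,0,0],
  ],
  hand=[1,1,1],
)

```text
clock: 5.95
ee_pos: [0.5398, 0.2104, 0.1868]
ee_rot: [0.0, 0.572, 0.82, 0.0]
wrist_force: [0.7, -0.1, -1.1]
finger_gap: 0.0853
```

```bash
python3 - <<'E'
from st import *
print(off(.5393,.2125))
E
```

```text
5.95 [0.5398 0.2104 0.1868] phi 110.25 wz [0.0003 0.0002] q [-0.13  0.5  -0.44  1.97  0.31  0.74 -0.4 ] F [ 0.7 -0.1 -1.1] T [ 0.03  0.03 -0.02] gap 0.0853
[0.00209992 0.00023273]
```

>>> carry_out(
  offset=[
    [0.002,0,0.035],
    [0,0,0.035],
    [0,0,0.029],
    [0,0,0],
    [0,0,0],
    [0,0,0],
    [0,0,0],
    [0,0,0],
    [0,0,0],
  ],
  delta_rot=[
    [0,0,-0.4],
    [0,0,0],
    [0,0,0],
    [0,0,0],
    [0,0,0],
    [0,0,0],
    [0,0,0],
    [0,0,0],
    [0,0,0],
  ],
  hand=[1,1,1,0.6,0.4,0,0,0,0],
  newtons=80,
)

```text
clock: 6.7
ee_pos: [0.5396, 0.2131, 0.0896]
ee_rot: [0.001, 0.569, 0.822, 0.001]
wrist_force: [-0.6, 0.3, 6.4]
finger_gap: 0.0213
```

```bash
python3 - <<'E'
from st import *
E
```

```text
6.7 [0.5396 0.2131 0.0896] phi 110.67 wz [0.0009 0.0011] q [-0.2   0.63 -0.36  2.03  0.41  0.55 -0.48] F [-0.6  0.3  6.4] T [-0.23  0.38  0.05] gap 0.0213
```

>>> carry_out(
  offset=[
    [0,0,-0.015],
    [0,0,-0.03],
    [0,0,-0.03],
    [0,0,-0.03],
    [0,0,0],
    [0,0,0],
  ],
  delta_rot=[
    [0,0,0],
    [0,0,0],
    [0,0,0],
    [0,0,0],
    [0,0,0],
    [0,0,0],
  ],
  hand=[0,0,0,0,0,0],
)

```text
clock: 7.2
ee_pos: [0.54, 0.2131, 0.195]
ee_rot: [0.002, 0.569, 0.822, 0.002]
wrist_force: [0.2, -0.0, -1.8]
finger_gap: 0.0212
```

```bash
python3 - <<'E'
from st import *
print(off(.4618,.019))
a=[]
for n in("top","side"):
    im=optics.camera(n);u,v=proj(n,(.54,.21,.17)).astype(int)
    a.append(cv2.resize(im[v-45:v+45,u-40:u+40,::-1],(400,450),interpolation=cv2.INTER_CUBIC))
    for q in("key_handle","key_tip"):print(n,q,[(round(p,2),X.round(4)) for p,X in lm(n,q)])
cv2.imwrite("pics/p2.png",cv2.hconcat(a))
E
```

```text
7.2 [0.54   0.2131 0.195 ] phi 110.67 wz [0.0015 0.0022] q [-0.12  0.49 -0.45  1.96  0.31  0.75 -0.39] F [ 0.2 -0.  -1.8] T [-0.05  0.08  0.03] gap 0.0212
[-0.15404412 -0.14169487]
top key_handle [(0.67, array([ 0.6407, -0.2985, -0.    ])), (0.58, array([0.3349, 0.1716, 0.0994])), (0.39, array([0.4372, 0.2147, 0.0679]))]
top key_tip [(0.63, array([ 6.407e-01, -2.985e-01,  6.000e-04]))]
side key_handle [(0.92, array([0.341 , 0.1712, 0.0975])), (0.78, array([0.6277, 0.2872, 0.0757])), (0.73, array([0.4353, 0.2144, 0.0677])), (0.63, array([0.5382, 0.2119, 0.2123]))]
side key_tip [(0.82, array([ 0.3411,  0.1751, -0.0026])), (0.74, array([0.5387, 0.2115, 0.1077])), (0.56, array([6.295e-01, 2.895e-01, 2.000e-04])), (0.48, array([0.4389, 0.212 , 0.0022]))]
```

View pics/p2.png

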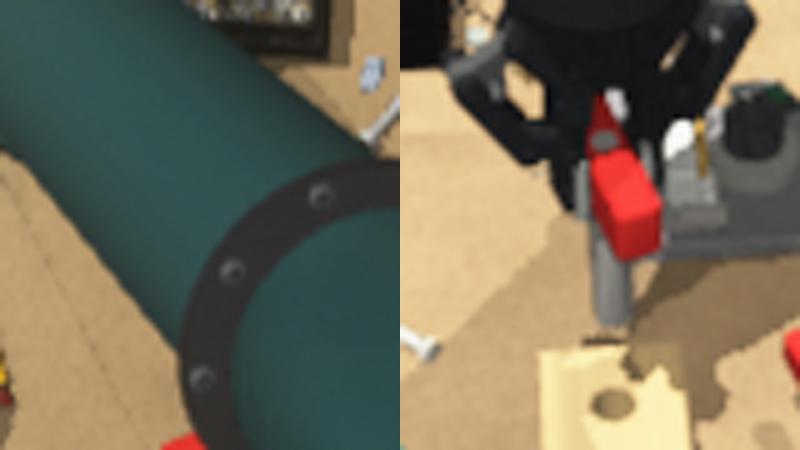

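>>> carry_out(
  offset=[
    [-0.0257,-0.0236,0],
    [-0.0257,-0.0236,0],
    [-0.0257,-0.0236,0],
    [-0.0257,-0.0236,0],
    [-0.0257,-0.0236,0],
    [-0.0255,-0.0236,0],
    [0,0,0],
    [0,0,0],
    [0,0,0.01],
    [0,0,0.01],
    [0,0,0],
    [0,0,0],
  ],
  delta_rot=[
    [0,0,0],
    [0,0,0],
    [0,0,0],
    [0,0,0],
    [0,0,0],
    [0,0,0],
    [0,0,-5.5],
    [0,0,-5.5],
    [0,0,-5.5],
    [0,0,-5.3],
    [0,0,0],
    [0,0,0],
  ],
  hand=[0,0,0,0,0,0,0,0,0,0,0,0],
)

```text
clock: 8.5
ee_pos: [0.4599, 0.0184, 0.1715]
ee_rot: [-0.001, 0.404, 0.915, -0.0]
wrist_force: [-0.2, -0.3, -1.4]
finger_gap: 0.0211
```

```bash
python3 - <<'E'
from st import *
print(off(.4618,.019))
a=[]
for n in("top","side"):
    im=optics.camera(n);np.save(n+"2.npy",im);u,v=proj(n,(.4618,.019,.1)).astype(int)
    a.append(cv2.resize(im[v-35:v+35,u-31:u+31,::-1],(400,450),interpolation=cv2.INTER_CUBIC))
    for q in("key_handle","key_tip","socket_floor"):print(n,q,[(round(p,2),X.round(4)) for p,X in lm(n,q)])
cv2.imwrite("pics/p3.png",cv2.hconcat(a))
E
```

```text
8.5 [0.4599 0.0184 0.1715] phi 132.36 wz [-0.0012 -0.0004] q [ 0.29  0.4  -0.54  2.22  0.36  0.6   0.22] F [-0.2 -0.3 -1.4] T [-0.01 -0.04 -0.04] gap 0.0211
[-0.00081934  0.00182667]
top key_handle [(0.66, array([0.4388, 0.2156, 0.0672])), (0.65, array([0.3382, 0.1706, 0.1034])), (0.56, array([0.626 , 0.2879, 0.0728])), (0.38, array([0.4611, 0.0193, 0.1918]))]
top key_tip [(0.68, array([ 0.4441,  0.2165, -0.0018])), (0.5, array([0.3386, 0.1686, 0.003 ])), (0.5, array([0.6219, 0.2852, 0.0017]))]
top socket_floor [(0.4, array([0.464 , 0.0212, 0.0397]))]
side key_handle [(0.85, array([0.4615, 0.0197, 0.1938])), (0.81, array([0.4379, 0.2171, 0.0653])), (0.81, array([0.6284, 0.2865, 0.0775])), (0.66, array([0.338 , 0.176 , 0.0972]))]
side key_tip [(0.82, array([0.6333, 0.2875, 0.0022])), (0.7, array([0.4645, 0.0183, 0.0936])), (0.67, array([ 0.3423,  0.1732, -0.0043])), (0.62, array([ 0.4428,  0.2147, -0.0011]))]
side socket_floor [(0.84, array([0.4663, 0.0188, 0.0424]))]
```

View pics/p3.png

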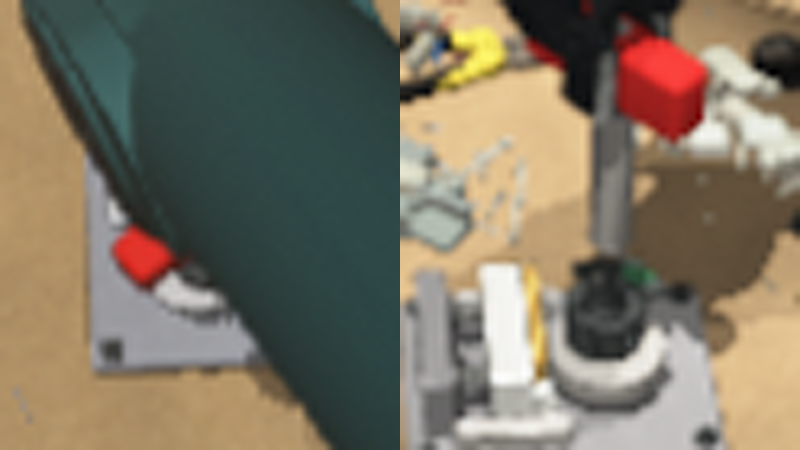

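```bash
python3 - <<'E'
from h import *
im=np.load("side2.npy");n="side"
u,v=proj(n,(.4618,.019,.1)).astype(int);u0,v0,u1,v1=u-22,v-30,u+22,v+25;S=10
c=cv2.resize(im[v0:v1,u0:u1,::-1],None,fx=S,fy=S,interpolation=cv2.INTER_CUBIC);r=c.copy()
def L(P,col,cl=False):
    q=np.array([(proj(n,p)-[u0,v0]+.5)*S for p in P]);cv2.polylines(c,[np.round(q).astype(np.int32)],cl,col,1)
x,y,w=.4599,.0184,np.radians(42.4)
R=lambda a:(x+.0170/3**.5*np.cos(a),y+.0170/3**.5*np.sin(a))
for k in range(6):
    a=w+np.pi/6+k*np.pi/3;L([(*R(a),.09),(*R(a),.17)],(0,255,255))
L([(*R(w+np.pi/6+k*np.pi/3),.09) for k in range(6)],(0,0,255),True)
L([(.4618+.018*np.cos(t),.019+.018*np.sin(t),.058) for t in np.linspace(0,6.28,40)],(255,0,255))
cv2.imwrite("pics/o5.png",cv2.resize(cv2.hconcat([r,c]),(800,500)))
E
```

```text
(no output)
```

View pics/o5.png

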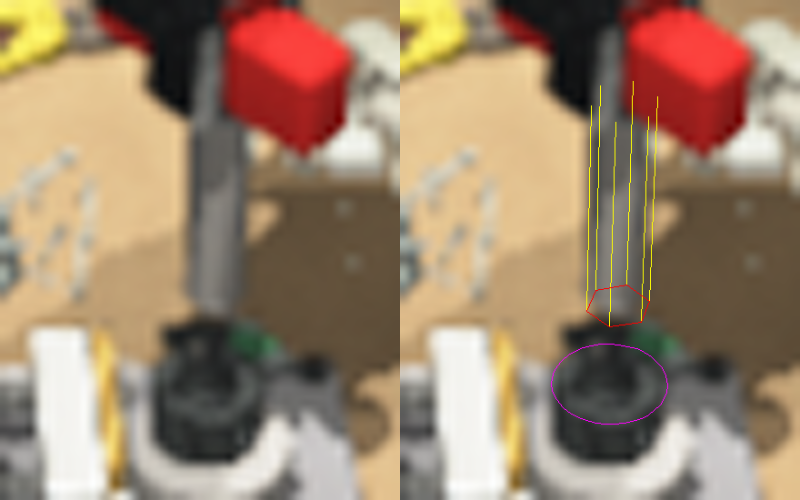

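```bash
python3 - <<'E'
from h import *
im=np.load("side2.npy")
for z in(.11,.12,.13,.14):
    p=proj("side",(.4599,.0184,z));l=proj("side",(.4599+.0096,.0184,z));r=proj("side",(.4599-.0096,.0184,z))
    v=int(round(p[1]));print(z,v,l[0].round(2),r[0].round(2),[(u,*im[v,u]) and (u,int(im[v,u].sum())//3) for u in range(int(p[0])-7,int(p[0])+8)])
im=np.load("side.npy")
for z in(.06,.07,.08):
    p=proj("side",(.5393,.2125,z));l=proj("side",(.5393+.0096,.2125,z));r=proj("side",(.5393-.0096,.2125,z))
    v=int(round(p[1]));print(z,v,l[0].round(2),r[0].round(2),[(u,int(im[v,u].sum())//3) for u in range(int(p[0])-8,int(p[0])+9)])
E
```

```text
0.11 185 254.11 261.13 [(250, 153), (251, 155), (252, 156), (253, 156), (254, 123), (255, 105), (256, 124), (257, 128), (258, 116), (259, 99), (260, 81), (261, 75), (262, 77), (263, 78), (264, 79)]
0.12 182 254.17 261.24 [(250, 185), (251, 178), (252, 173), (253, 164), (254, 115), (255, 99), (256, 124), (257, 130), (258, 121), (259, 105), (260, 83), (261, 130), (262, 136), (263, 96), (264, 75)]
0.13 179 254.24 261.36 [(250, 186), (251, 186), (252, 186), (253, 188), (254, 137), (255, 78), (256, 112), (257, 129), (258, 127), (259, 116), (260, 91), (261, 112), (262, 131), (263, 129), (264, 100)]
0.14 176 254.3 261.47 [(250, 185), (251, 188), (252, 190), (253, 190), (254, 138), (255, 78), (256, 87), (257, 92), (258, 93), (259, 109), (260, 94), (261, 97), (262, 109), (263, 111), (264, 111)]
0.06 253 223.97 231.89 [(219, 188), (220, 185), (221, 184), (222, 186), (223, 188), (224, 148), (225, 114), (226, 120), (227, 114), (228, 84), (229, 58), (230, 69), (231, 75), (232, 73), (233, 71), (234, 67), (235, 66)]
0.07 251 223.82 231.8 [(219, 188), (220, 185), (221, 185), (222, 187), (223, 188), (224, 144), (225, 112), (226, 111), (227, 80), (228, 57), (229, 63), (230, 85), (231, 95), (232, 90), (233, 85), (234, 77), (235, 70)]
0.08 248 223.67 231.71 [(219, 189), (220, 185), (221, 185), (222, 187), (223, 189), (224, 138), (225, 74), (226, 65), (227, 58), (228, 75), (229, 107), (230, 119), (231, 122), (232, 123), (233, 122), (234, 122), (235, 121)]
```

>>> carry_out(
  offset=[
    [-0.0004,0.0014,0.01],
    [0,0,0.01],
    [0,0,0.006],
    [0,0,0],
    [0,0,0],
  ],
  delta_rot=[
    [0,0,0],
    [0,0,0],
    [0,0,0],
    [0,0,0],
    [0,0,0],
  ],
  hand=[0,0,0,0,0],
)

```text
clock: 9.32
ee_pos: [0.4613, 0.0191, 0.1454]
ee_rot: [-0.001, 0.403, 0.915, -0.0]
wrist_force: [0.9, 0.3, -2.4]
finger_gap: 0.0213
```

```bash
python3 - <<'E'
from st import *
n="side";im=optics.camera(n);np.save("side3.npy",im)
for q in("key_handle","key_tip","socket_floor"):print(n,q,[(round(p,2),X.round(4)) for p,X in lm(n,q)])
u,v=proj(n,(.4618,.019,.1)).astype(int);u0,v0,u1,v1=u-22,v-30,u+22,v+25;S=10
c=cv2.resize(im[v0:v1,u0:u1,::-1],None,fx=S,fy=S,interpolation=cv2.INTER_CUBIC)
cv2.imwrite("pics/o6.png",c)
E
```

```text
9.3167 [0.4613 0.0191 0.1454] phi 132.51 wz [-0.0009 -0.0004] q [ 0.25  0.45 -0.51  2.24  0.42  0.54  0.17] F [ 0.9  0.3 -2.4] T [-0.04  0.02 -0.02] gap 0.0213
side key_handle [(0.8, array([0.4593, 0.0212, 0.1656])), (0.74, array([0.3394, 0.1715, 0.1007])), (0.6, array([0.4385, 0.2153, 0.0689])), (0.59, array([0.6286, 0.2887, 0.0765]))]
side key_tip [(0.73, array([0.4608, 0.0175, 0.064 ])), (0.68, array([ 0.3427,  0.1743, -0.0052])), (0.67, array([ 0.4392,  0.2131, -0.0012])), (0.61, array([ 0.6308,  0.2895, -0.0019]))]
side socket_floor [(0.52, array([0.4684, 0.0157, 0.0412]))]
```

View pics/o6.png

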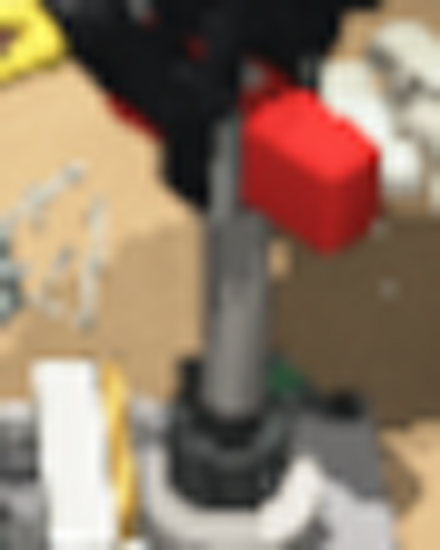

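>>> carry_out(
  offset=[
    [-0.0007,0.0007,0.003],
    [0,0,0.003],
    [0,0,0.003],
    [0,0,0.002],
    [0,0,0],
  ],
  delta_rot=[
    [0,0,0],
    [0,0,0],
    [0,0,0],
    [0,0,0],
    [0,0,0],
  ],
  hand=[0,0,0,0,0],
)

```text
clock: 9.93
ee_pos: [0.4627, 0.0192, 0.1348]
ee_rot: [-0.0, 0.403, 0.915, -0.0]
wrist_force: [-0.2, -0.8, -1.8]
finger_gap: 0.0213
```

```bash
python3 - <<'E'
from st import *
E
```

```text
9.9333 [0.4627 0.0192 0.1348] phi 132.5 wz [-0.0003 -0.    ] q [ 0.24  0.46 -0.49  2.25  0.44  0.52  0.15] F [-0.2 -0.8 -1.8] T [0.01 0.01 0.01] gap 0.0213
```

>>> carry_out(
  offset=[
    [0,0,0.002],
    [0,0,0.002],
    [0,0,0.002],
    [0,0,0],
  ],
  delta_rot=[
    [0,0,0],
    [0,0,0],
    [0,0,0],
    [0,0,0],
  ],
  hand=[0,0,0,0],
)

```text
clock: 10.27
ee_pos: [0.4629, 0.0194, 0.129]
ee_rot: [-0.0, 0.403, 0.915, 0.0]
wrist_force: [1.0, 0.5, -2.2]
finger_gap: 0.0212
```

```bash
python3 - <<'E'
from st import *
E
```

```text
10.2667 [0.4629 0.0194 0.129 ] phi 132.51 wz [-0.0001  0.0002] q [ 0.23  0.47 -0.48  2.25  0.45  0.5   0.14] F [ 1.   0.5 -2.2] T [ 0.37  0.02 -0.03] gap 0.0212
```

>>> carry_out(
  offset=[
    [0,0,0.002],
    [0,0,0.002],
    [0,0,0.001],
    [0,0,0],
  ],
  delta_rot=[
    [0,0,0],
    [0,0,0],
    [0,0,0],
    [0,0,0],
  ],
  hand=[0,0,0,0],
)

```text
clock: 10.6
ee_pos: [0.4629, 0.0193, 0.1241]
ee_rot: [-0.0, 0.403, 0.915, 0.0]
wrist_force: [-0.4, 1.4, -2.0]
finger_gap: 0.021
```

```bash
python3 - <<'E'
from st import *
n="side";im=optics.camera(n)
for q in("key_handle","key_tip"):print(n,q,[(round(p,2),X.round(4)) for p,X in lm(n,q)])
u,v=proj(n,(.4618,.019,.1)).astype(int);u0,v0,u1,v1=u-22,v-30,u+22,v+25;S=10
c=cv2.resize(im[v0:v1,u0:u1,::-1],None,fx=S,fy=S,interpolation=cv2.INTER_CUBIC)
cv2.imwrite("pics/o7.png",c)
E
```

```text
10.6 [0.4629 0.0193 0.1241] phi 132.5 wz [-0.0001  0.0002] q [ 0.22  0.48 -0.47  2.26  0.46  0.49  0.13] F [-0.4  1.4 -2. ] T [ 0.56 -0.02  0.06] gap 0.021
side key_handle [(0.84, array([0.3405, 0.1726, 0.1003])), (0.74, array([0.6257, 0.2868, 0.0751])), (0.72, array([0.4651, 0.0194, 0.1447])), (0.55, array([0.4367, 0.2151, 0.0639]))]
side key_tip [(0.91, array([ 0.3439,  0.1727, -0.0047])), (0.89, array([0.4654, 0.0166, 0.0442])), (0.78, array([ 0.4432,  0.2157, -0.0021])), (0.52, array([6.275e-01, 2.910e-01, 6.000e-04]))]
```

View pics/o7.png

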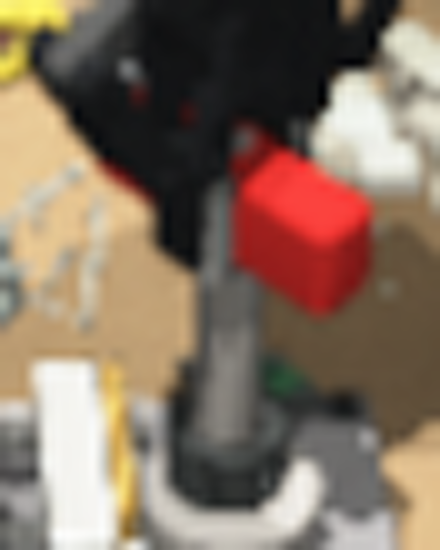

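>>> carry_out(
  offset=[
    [0.0003,0.0003,0.001],
    [0,0,0.001],
    [0,0,0.001],
    [0,0,0],
  ],
  delta_rot=[
    [0,0,0],
    [0,0,0],
    [0,0,0],
    [0,0,0],
  ],
  hand=[0,0,0,0],
)

```text
clock: 11.08
ee_pos: [0.4633, 0.0195, 0.1234]
ee_rot: [0.001, 0.403, 0.915, -0.001]
wrist_force: [-4.1, 1.4, 22.0]
finger_gap: 0.0213
```

```bash
python3 - <<'E'
from st import *
E
```

```text
11.0833 [0.4633 0.0195 0.1234] phi 132.49 wz [ 0.0008 -0.001 ] q [ 0.22  0.48 -0.46  2.26  0.46  0.49  0.13] F [-4.1  1.4 22. ] T [ 0.3   1.4  -0.04] gap 0.0213
```

>>> carry_out(
  offset=[
    [0,0,-0.0006],
    [0,0,0],
    [0,0,0],
    [0,0,0],
    [0,0,0],
    [0,0,0],
    [0,0,0],
    [0,0,0],
    [0,0,0],
    [0,0,0],
    [0,0,0],
  ],
  delta_rot=[
    [0,0,0],
    [0,0,0],
    [0,0,4],
    [0,0,4],
    [0,0,4],
    [0,0,4],
    [0,0,4],
    [0,0,4],
    [0,0,4],
    [0,0,4],
    [0,0,0],
  ],
  hand=[0,0,0,0,0,0,0,0,0,0,0],
)

```text
clock: 12.0
ee_pos: [0.4636, 0.0197, 0.1235]
ee_rot: [0.001, 0.64, 0.768, 0.0]
wrist_force: [-2.6, 1.7, 13.9]
finger_gap: 0.021
```

```bash
cat > look.py <<'E'
from st import *
import sys
o=[]
for n,h in(("side",.058),("top",.058)):
    im=optics.camera(n);np.save(n+"_l.npy",im)
    for q in("key_tip","index_line","socket_floor"):print(n,q,[(round(p,2),X.round(4)) for p,X in lm(n,q) if np.linalg.norm(X[:2]-[.462,.019])<.03])
    u,v=proj(n,(.4618,.019,h)).astype(int);u0,v0,u1,v1=u-18,v-18,u+18,v+18;S=11
    o.append(cv2.resize(im[v0:v1,u0:u1,::-1],None,fx=S,fy=S,interpolation=cv2.INTER_CUBIC))
cv2.imwrite(sys.argv[1],cv2.hconcat(o))
E
python3 look.py pics/t1.png
```

```text
12.0 [0.4636 0.0197 0.1235] phi 100.4 wz [0.0009 0.    ] q [ 0.1   0.46 -0.31  2.26  0.32  0.46 -0.29] F [-2.6  1.7 13.9] T [0.51 0.75 0.03] gap 0.021
side key_tip [(0.67, array([0.4613, 0.0161, 0.0438]))]
side index_line [(0.6, array([0.4599, 0.0048, 0.0564]))]
side socket_floor [(0.66, array([0.4667, 0.0187, 0.0397]))]
top key_tip []
top index_line [(0.53, array([0.4588, 0.0057, 0.0568])), (0.47, array([0.4612, 0.0226, 0.0432]))]
top socket_floor [(0.55, array([0.4583, 0.0204, 0.0398]))]
```

View pics/t1.png

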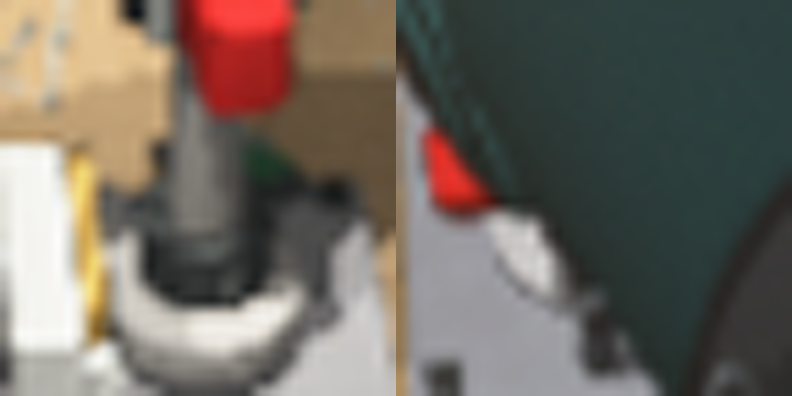

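>>> carry_out(
  offset=[
    [0,0,0],
    [0,0,0],
    [0,0,0],
    [0,0,0],
    [0,0,0],
    [0,0,0],
  ],
  delta_rot=[
    [0,0,4],
    [0,0,4],
    [0,0,4],
    [0,0,4],
    [0,0,0],
    [0,0,0],
  ],
  hand=[0,0,0,0,0,0],
)

```text
clock: 12.9
ee_pos: [0.4638, 0.0196, 0.1235]
ee_rot: [0.001, 0.74, 0.672, 0.0]
wrist_force: [-2.9, 1.4, 13.3]
finger_gap: 0.0209
```

```bash
python3 look.py pics/t2.png
```

```text
12.9 [0.4638 0.0196 0.1235] phi 84.51 wz [0.0009 0.0003] q [ 0.04  0.46 -0.23  2.26  0.24  0.44 -0.48] F [-2.9  1.4 13.3] T [0.3  0.53 0.03] gap 0.0209
side key_tip [(0.57, array([0.4647, 0.0201, 0.0405]))]
side index_line [(0.78, array([0.4625, 0.0069, 0.06  ]))]
side socket_floor [(0.74, array([0.4647, 0.0159, 0.0414]))]
top key_tip []
top index_line []
top socket_floor []
```

View pics/t2.png

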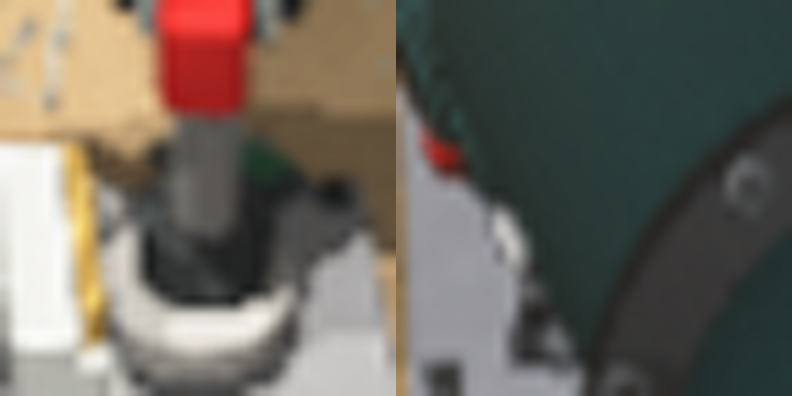

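>>> carry_out(
  offset=[
    [0,0,0],
    [0,0,0],
    [0,0,0],
    [0,0,-0.0004],
    [0,0,0],
    [0,0,0],
    [0,0,0],
    [0,0,0],
    [0,0,0],
  ],
  delta_rot=[
    [0,0,2],
    [0,0,2],
    [0,0,0],
    [0,0,0],
    [0,0,0],
    [0,0,0],
    [0,0,0],
    [0,0,0],
    [0,0,0],
  ],
  hand=[0,0,0,0,0.5,0.8,1,1,1],
)

```text
clock: 14.05
ee_pos: [0.4628, 0.0192, 0.1221]
ee_rot: [-0.0, 0.763, 0.646, -0.0]
wrist_force: [-0.2, -0.3, -0.2]
finger_gap: 0.0798
```

```bash
python3 look.py pics/t3.png
```

```text
14.05 [0.4628 0.0192 0.1221] phi 80.47 wz [-0.     -0.0003] q [ 0.02  0.46 -0.21  2.26  0.22  0.44 -0.53] F [-0.2 -0.3 -0.2] T [ 0.01 -0.01 -0.04] gap 0.0798
side key_tip [(0.86, array([0.4625, 0.0161, 0.0406]))]
side index_line [(0.68, array([0.4579, 0.0074, 0.0604]))]
side socket_floor [(0.69, array([0.4683, 0.0192, 0.0441]))]
top key_tip []
top index_line []
top socket_floor []
```

View pics/t3.png

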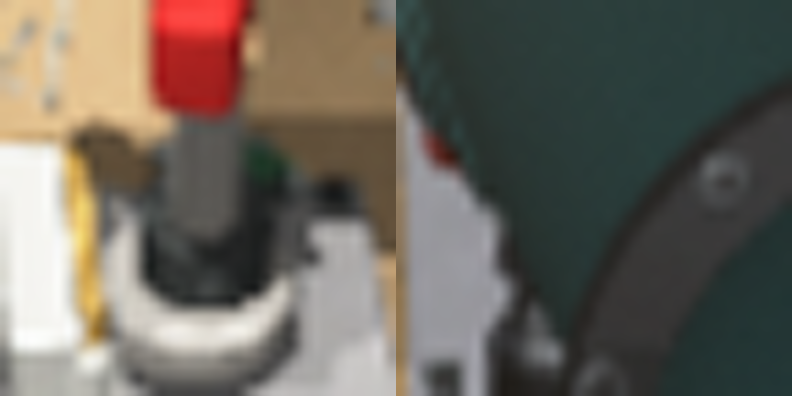

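>>> carry_out(
  offset=[
    [0,0,-0.02],
    [0,0,-0.04],
    [0,0,-0.04],
    [0,0,-0.04],
    [-0.04,0,0],
    [-0.04,0,0],
    [-0.04,0,0],
    [-0.04,0,0],
    [-0.04,0,0],
    [-0.04,0,0],
    [-0.04,0,0],
    [-0.04,0,0],
    [0,0,0],
  ],
  delta_rot=[
    [0,0,0],
    [0,0,0],
    [0,0,0],
    [0,0,0],
    [0,0,0],
    [0,0,0],
    [0,0,0],
    [0,0,0],
    [0,0,0],
    [0,0,0],
    [0,0,0],
    [0,0,0],
    [0,0,0],
  ],
  hand=[1,1,1,1,1,1,1,1,1,1,1,1,1],
)

```text
clock: 15.53
ee_pos: [0.4073, -0.3054, 0.2625]
ee_rot: [0.002, 0.767, 0.641, -0.002]
wrist_force: [-0.2, -0.2, 0.0]
finger_gap: 0.0856
```

```bash
python3 look.py pics/t4.png
```

```text
15.5333 [ 0.4073 -0.3054  0.2625] phi 79.77 wz [ 0.0021 -0.0017] q [ 0.65  0.28 -0.12  2.06  0.05  0.8   0.32] F [-0.2 -0.2  0. ] T [-0.06 -0.02 -0.02] gap 0.0856
side key_tip [(0.65, array([0.4658, 0.0187, 0.0447]))]
side index_line [(0.65, array([0.4586, 0.0078, 0.0606]))]
side socket_floor [(0.75, array([0.4695, 0.0202, 0.0428])), (0.24, array([0.4583, 0.0072, 0.0597]))]
top key_tip [(0.81, array([0.4631, 0.0152, 0.043 ]))]
top index_line [(0.52, array([0.4532, 0.0061, 0.0597]))]
top socket_floor [(0.58, array([0.4627, 0.0203, 0.0442]))]
```

View pics/t4.png

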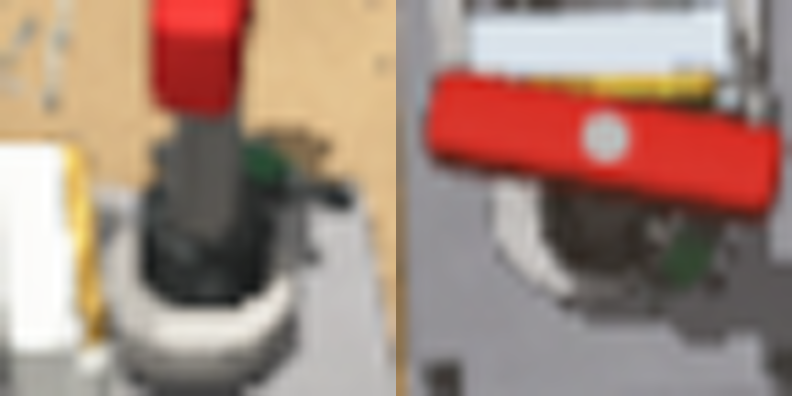

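```bash
python3 - <<'E'
from st import *
for k in range(4):
  for n in("top","side"):
    im=optics.camera(n)
    if k==0:
        R=rect(n,im,.43,.48,-.01,.04,.058,9000)[:,:,::-1]
        R=np.clip(R.astype(float)*2.2,0,255).astype(np.uint8)
        for az,c in((222,(255,255,0)),(236,(0,0,255)),(250,(0,255,255))):
            a=np.radians(az)
            f=lambda r:(int((.04-.019-r*np.sin(a))*9000),int((.48-.4618-r*np.cos(a))*9000))
            cv2.line(R,f(.0185),f(.024),c,1)
        cv2.imwrite(f"pics/f_{n}.png",R)
    for p,X in lm(n,"index_line"):
        if np.linalg.norm(X[:2]-[.456,.006])<.01: print(n,X.round(4),np.degrees(np.arctan2(X[1]-.019,X[0]-.4618))%360)
    for p,X in lm(n,"key_handle"):
        if np.linalg.norm(X[:2]-[.462,.019])<.02: print(n,"handle",X.round(4))
a=cv2.hconcat([cv2.imread("pics/f_top.png"),cv2.imread("pics/f_side.png")]);cv2.imwrite("pics/f.png",cv2.resize(a,(800,400)))
print(manip.state()["clock"])
E
```

```text
15.9333 [ 0.4105 -0.2946  0.2623] phi 80.66 wz [-0.0002  0.0001] q [ 0.64  0.28 -0.13  2.06  0.05  0.8   0.32] F [ 0.6 -0.9  0.2] T [ 0.   -0.02 -0.  ] gap 0.0854
top [0.4538 0.0057 0.0563] 239.05390536811495
top handle [0.462  0.0167 0.1423]
side [0.4569 0.007  0.0642] 247.56766318234168
side handle [0.461  0.0183 0.1462]
top [0.4542 0.0082 0.0591] 234.90750190195126
top handle [0.4653 0.0197 0.1437]
side [0.4591 0.0082 0.0585] 256.00801602057305
side handle [0.4625 0.0205 0.1429]
top [0.4568 0.0079 0.0585] 245.9027067190866
top handle [0.4627 0.0165 0.1431]
side [0.4579 0.007  0.058 ] 251.80837664664267
side handle [0.4611 0.02   0.1469]
top [0.457  0.0063 0.0548] 249.23898576466658
top handle [0.4633 0.0168 0.146 ]
side [0.4581 0.005  0.0601] 255.29774371568448
side handle [0.4647 0.0197 0.1419]
17.1333
```

View pics/f.png

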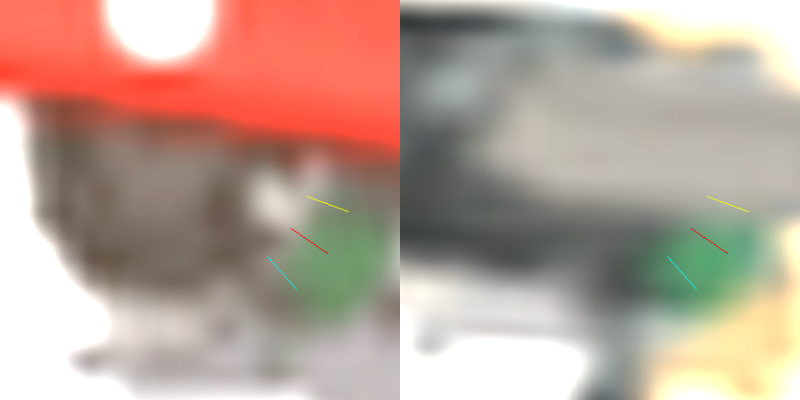

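```bash
python3 - <<'E'
from st import *
new={n:np.mean([optics.camera(n).astype(float) for _ in range(1)],0) for n in("top","side")}
old={n:np.load(n+".npy").astype(float) for n in("top","side")}
for n in("top","side"):
    a=rect(n,old[n].astype(np.uint8),.44,.57,-.05,.09,.055,5700);b=rect(n,new[n].astype(np.uint8),.44,.57,-.05,.09,.055,5700)
    cv2.imwrite(f"pics/s_{n}.png",cv2.resize(cv2.hconcat([a,b])[:,:,::-1],(800,370)))
np.save("top5.npy",new["top"]);np.save("side5.npy",new["side"])
E
```

```text
17.1333 [ 0.41   -0.2961  0.2623] phi 80.49 wz [-0. -0.] q [ 0.64  0.28 -0.13  2.06  0.05  0.8   0.32] F [-0.2 -0.3 -0.5] T [-0.02  0.05  0.  ] gap 0.0854
```

View pics/s_top.png

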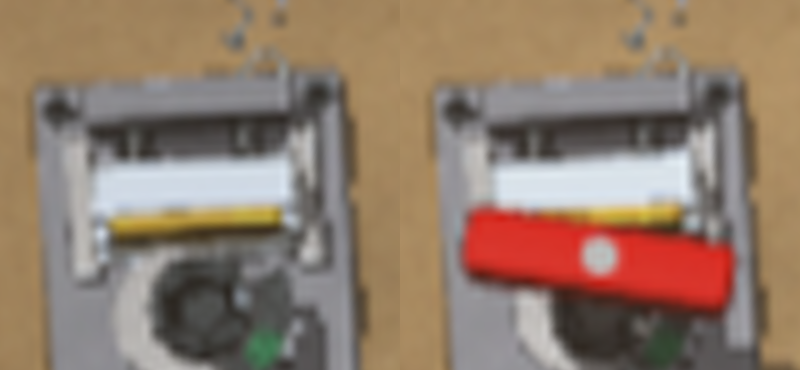

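View pics/s_side.png

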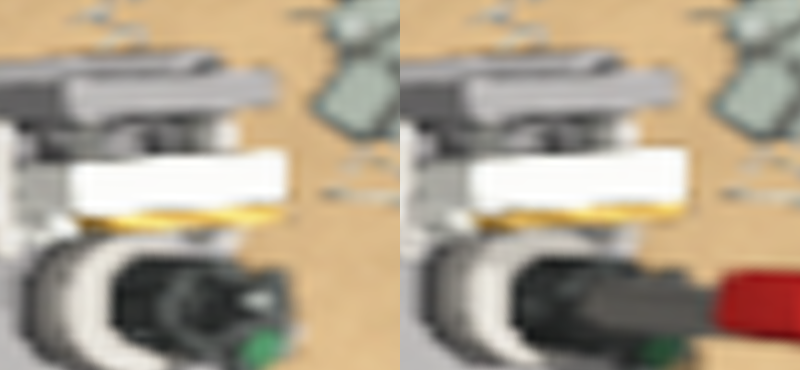

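```bash
python3 - <<'E'
from h import *
from scipy.ndimage import shift as sh
from scipy.optimize import minimize_scalar
def reg(n,x0,x1,y0,y1,z=.055,S=4000):
    a=rect(n,np.load(n+".npy"),x0,x1,y0,y1,z,S).mean(2).astype(np.float32)
    b=rect(n,np.load(n+"5.npy").astype(np.uint8),x0,x1,y0,y1,z,S).mean(2).astype(np.float32)
    pa=np.median(a,1);pb=np.median(b,1);m=30
    f=lambda d:np.mean((sh(pa,-d*S/1000,order=1,mode="nearest")-pb)[m:-m]**2)
    g=np.arange(-5,5,.05);v=[f(d) for d in g];return g[np.argmin(v)].round(2),round(min(v),1),round(f(0),1)
# d>0: moved toward +x (mm)
for n in("top","side"):
    print(n,"shoe back edge",reg(n,.502,.535,.005,.04),reg(n,.502,.535,.0,.02),reg(n,.502,.535,.025,.045))
    print(n,"blade",reg(n,.484,.520,-.005,.01),"wall",reg(n,.53,.565,.005,.04))
E
```

```text
top shoe back edge (np.float64(1.25), np.float32(14.3), np.float32(256.3)) (np.float64(1.75), np.float32(17.2), np.float32(503.7)) (np.float64(0.3), np.float32(14.3), np.float32(30.2))
top blade (np.float64(0.35), np.float32(49.7), np.float32(65.4)) wall (np.float64(4.95), np.float32(27.5), np.float32(50.9))
side shoe back edge (np.float64(0.6), np.float32(40.5), np.float32(156.9)) (np.float64(2.05), np.float32(41.5), np.float32(221.6)) (np.float64(0.3), np.float32(9.1), np.float32(35.3))
side blade (np.float64(0.2), np.float32(118.5), np.float32(120.3)) wall (np.float64(-0.0), np.float32(0.1), np.float32(0.1))
```

```bash
python3 -c "
from plant import manip
print(manip.hand_in(), manip.state()['clock'])"
```

```text
the job is handed in; nothing more can be done
the job is handed in; nothing more can be done
```

I took the larger red key from the stand, seated it in the cam screw's socket and turned the screw clockwise until the cam gripped the blade. I then let go, moved the arm clear and handed the job in at about 17 s of the 40 s. No verdict came back, so the points below are my own checks.

- **Seating:** the key bottomed with 22 N on the wrist. The tool height put the tip at about 42 mm, which matches the socket floor. I only started turning after that.
- **Turn:** I turned the key 60° in all, including taking up the play in the socket. From the final key angle I work out the screw at about 1.19 rad. The white line in the top picture gives about 1.06 rad, a few degrees short of the middle but inside the green band.
- **Side camera disagrees:** its readings of the line were 10 to 15° off the top camera's. It had the same bias before I turned anything, so I went with the top picture.
- **Shoe travel:** my picture comparison gave anything from 0.3 to 2 mm, most likely about 1.2 mm. It was noisy, and a reference match on the fixture wall failed in the top view, so this only roughly confirms the grip.
- **End state:** the key stands upright in the socket. The gripper is about 0.3 m away, with no force on the wrist. I moved nothing near the pliers or bit tube and saw nothing disturbed, but I did not re-measure them at the end.

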